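Clamp up a glued block with a one-handed bar clamp

TASK

The three-layer wooden block has just been glued and only its far end is held, by a spring clamp. Set the one-handed bar clamp down flat on the board around the block's free end, with a jaw pad on each side of the wood, and let go of it; then take it again by its grip and trigger and give the trigger exactly four full squeezes, letting it spring right out each time, so that the pads nip the block. Leave the clamp on the block, and leave the block and everything else on the bench where they are.

Things in the scene. Friction and masses are not known exactly. Their poses are not given: they have to be found in the camera images.
- clamp: Ratchet bar clamp, black plastic, dark steel bar, grey trigger and pads, 0.36 kg, loose, lying flat. Origin: under the middle of its head. x runs along the bar to the fixed jaw, y from the bar to the grip, z up; at the start the grip (y) points to the robot within 0.5 rad. It balances near (31, 11) mm. Set on the block with its grip away from the spring clamp, its x runs against the block's x.
- clamp_head (a point): middle of the top of the head, (0, 0, 36) mm in the clamp's frame. The head is a block 48 (x) x 44 (y) x 36 mm high. The bar runs through it along x from -63 to 142 mm (start; it slides to -x as the clamp closes), 16 mm wide (y -8..8), z 15..21. Above the bar the head's two x faces are clear for fingers
- moving_pad (a point): centre of the face of the rubber pad on the head's jaw, (31, -42, 18) mm in the clamp's frame; the pad is 36 mm long (y -60..-24) and 32 mm high. The jaw behind it: x 4..24, y -62..-18. The throat between the jaws reaches back to the bar's edge at y = -8 mm
- fixed_pad (a point): centre of the face of the like pad on the fixed jaw at the bar's end, (115, -42, 18) mm in the clamp's frame at the start: the pads stand 84 mm apart, 7 mm less after each full squeeze. The jaw behind it: x 122..142, y -60..12, z 0..36. This pad gives 4 N per mm, up to 6 mm
- clamp_grip (a point): middle of the back of the fixed grip, (-24, 58, 18) mm in the clamp's frame. The grip: x -24..-1, y 20..104, z 3..33 mm (its butt, from y = 92, z 0..36)
- clamp_trigger_pull (a point): middle of the front of the trigger, where a finger pulls it: (39, 55, 18) mm in the clamp's frame with the trigger out. Grip and trigger together measure 64 mm along x there, 38 mm when squeezed home. The trigger is z 7..29 and reaches from y = 21 to about 88 mm, slanting away from the grip
- clamp_trigger (a joint): trigger angle: 0 sprung out, 0.35 rad squeezed home (stop). Squeezing grip and trigger together at the pull point takes 10 to 20 N; a spring (3 to 6 N) brings it out in about 0.2 s when let go. It must come out to below 0.05 rad to catch the next tooth
- clamp_bar (a joint): how far the jaws have closed since the start, in m: 0 at the start, a ratchet adds 0.007 with each full squeeze and it does not slip back. The pads first touch both sides of the block in the fourth squeeze
- block: Block of three wooden layers side by side, 58.5 (x, across the layers) x 120 (y) x 36 mm high, loose, 0.42 kg with the black spring clamp fixed on its far end. Origin: centre of its underside. Free end at y = -60 mm; spring clamp jaws on the sides at y = 30..50, handles out to y = 150 mm. At the start y points away from the robot (along world x) within 0.35 rad.
- tape: roll of masking tape, 92 mm across, 24 mm high, lying beside the block; origin under its centre. Bystander
- offcut: wood offcut 62 x 38 x 19 mm, lying beyond the clamp's jaws; origin under its centre. Bystander
- pencil: pencil, 170 mm long, 8 mm thick; origin under its middle. Bystander
- rule: steel rule 32 x 310 x 3 mm; origin under its middle. Bystander
- scissors: scissors with black handles, 170 mm long; origin under the rivet. Bystander
- glue_gun: white cordless glue gun standing on its butt and wire stand, 130 mm high; origin under its middle. Bystander
- card_shell: white faceted card shell, about 125 x 125 x 50 mm; origin under its middle. Bystander
- brush_mug: white mug with brushes, 80 mm across, about 200 mm high; origin under its centre. Bystander

How it is judged:
On the way, in this order (a step that is already met when the one before it is completed fails the run):
1. the open clamp lies flat around the block's free end, a pad on each side, and is let go (((x of moving_pad in the frame of block above 0.026 m and x of fixed_pad in the frame of block below -0.026 m) or (x of moving_pad in the frame of block below -0.026 m and x of fixed_pad in the frame of block above 0.026 m)) and y of moving_pad in the frame of block between -0.052 and 0 m and y of fixed_pad in the frame of block between -0.052 and 0 m and height (world z) of moving_pad between 0.016 and 0.032 m and height (world z) of fixed_pad between 0.016 and 0.032 m and value of joint clamp_bar below 0.004 m and value of joint clamp_trigger below 0.05 rad and contact force between the fingers and clamp below 0.3 N), for 0.2 s.
2. the trigger is squeezed home for the first time (value of joint clamp_trigger above 0.3 rad), for 0.05 s.
3. the trigger is let out after the first squeeze (value of joint clamp_trigger below 0.05 rad), for 0.05 s.
4. the trigger is squeezed home for the second time (value of joint clamp_trigger above 0.3 rad), for 0.05 s.
5. the trigger is let out after the second squeeze (value of joint clamp_trigger below 0.05 rad), for 0.05 s.
6. the trigger is squeezed home for the third time (value of joint clamp_trigger above 0.3 rad), for 0.05 s.
7. the trigger is let out after the third squeeze (value of joint clamp_trigger below 0.05 rad), for 0.05 s.
8. the trigger is squeezed home for the fourth time (value of joint clamp_trigger above 0.3 rad), for 0.05 s.
At the end, for the whole second after the job is handed in: The clamp lies flat around the block's free end, one pad on each side of the wood, pad centres 8 to 60 mm in from the free end; its jaws have closed by four squeezes (24.5 to 32.5 mm) and press the block (over 2 N); the trigger is out (below 0.05 rad), nothing moves and the clamp is let go (((x of moving_pad in the frame of block above 0.026 m and x of fixed_pad in the frame of block below -0.026 m) or (x of moving_pad in the frame of block below -0.026 m and x of fixed_pad in the frame of block above 0.026 m)) and y of moving_pad in the frame of block between -0.052 and 0 m and y of fixed_pad in the frame of block between -0.052 and 0 m and height (world z) of moving_pad between 0.016 and 0.032 m and height (world z) of fixed_pad between 0.016 and 0.032 m and value of joint clamp_bar between 0.0245 and 0.0325 m and value of joint clamp_trigger below 0.05 rad and contact force between clamp and block above 2 N and linear speed of each of clamp, block below 0.02 m/s); the robot touches nothing.
It fails at once if the clamp gets a fifth squeeze (value of joint clamp_bar above 0.0325 m).
It fails at once if the block is shoved from its place (over 40 mm) or tipped (distance of block from where it was at the start of the episode above 0.04 m or angle between block's own z axis and vertical above 0.3 rad).
It fails at once if another thing on the bench is pushed aside (over 30 mm) (distance of any of tape, offcut, pencil, rule, scissors, glue_gun, card_shell, brush_mug from where it was at the start of the episode above 0.03 m).
It also fails if it takes over 54 s, if anything falls off the work surface, if the arm or the gripper's body presses on something with over 40 N, if the wrist force passes 120 N, or if a joint passes its speed limit or range.

ROBOT

A 6-joint arm with a two-finger parallel gripper is mounted at the origin on the work surface. World frame = base frame: x ahead of the robot, y to its left, z up, the work surface at z = 0. Lengths are in m, angles in rad, forces in N, time in s.
With the tool pointing down it reaches from about 0.35 to 0.85 m from the base axis. Payload 8.1 kg.
Tool frame: the origin (TCP) lies at the very end of the fingers, on their centre line; the grasp point (between the pads) lies 19 mm behind it; z points along the fingers, y is the direction in which the jaws open and shut (so a half turn about z gives the same grasp; the last joint's range is limited). The gripper opens to 85 mm and grips with 20 to 120 N. Pads are 22 mm wide; open, the fingers measure 114 mm over their backs; the gripper's body (76 mm by 85 mm) begins 54 mm behind the grasp point. The pads swing forward as they close: fully open they stand 13 mm farther back than shut.
Start: joints at [1.215, 0.13, 1.488, -0, 1.523, -0.085], TCP at [0.16, 0.578, 0.231] pointing down, gripper open.
Joint ranges: [-2.96, 2.96], [-0.89, 2.26], [0.02, 2.5], [-1.34, 4.48], [0, 2.73], [-2.66, 2.66]. Speed limits (rad/s): [2.39, 2.39, 2.79, 3.14, 3.14, 3.14].

INTERFACE

Orientations are given as a unit quaternion [w, x, y, z].
In Python, from rig import monitor, eyes, manip gives the robot as it stands. The module is installed in compiled form; this text tells all that it offers.
- The arm moves only by the tool jog_arm, never from a script. Its arguments are lists of equal length, an entry for each row: "claw": the finger opening in mm, from 0 to 85.4; "slide": the shift along the tool's x, y, z in units of 40 mm (1.0 is 40 mm), a list of three; "twist": the turn, a rotation vector about the tool's x, y, z in units of 5 degrees (1.0 is 5 degrees), a list of three. A call has 1 to 8 rows; each row is the pose to reach, as a shift and turn from the pose measured when the call began, along the tool's axes at that moment; what a row does not reach only later rows make up. A row lasts 1/12 s, in which the tool goes at most 41.7 mm and 7.16 degrees, less where a joint would pass 70% of its speed; a pose out of reach is approached as far as the arm can. A call with a gripper value outside its range is refused whole. The fingers move at their own pace and stop on an object; "grip_force" is the grip in N (left out, the last holds). Time passes only in rows, so rows that repeat a pose let the fingers close. It gives the time, the measured TCP pose, the force and the opening at its end, in the units of the state.
- monitor.read_state(): the state, without advancing time (a new reading comes with each control period).
- eyes.get_image(name): name is "scene" or "top" or "wrist"; returns the picture (384x512x3 uint8, red, green, blue); there is no depth.
- eyes.get_calibration(name): a dict with "fx", "fy", "cx", "cy" (pixels), "T" (4x4, takes a point from camera to world coordinates); the wrist camera has in their place "tool_from_camera" (4x4, takes a point from camera to tool coordinates, whose origin is the TCP and whose axes are the flange's). Camera axes: x right, y up, looking along -z (the intrinsics and any distortion apply to the point x, -y, -z); pixel columns grow to the right and rows downward; lengths in m; the calibration is good to about 2 mm. A picture is of the moment at which its call begins: read the wrist's pose just before it. get_calibration takes no time and is no camera call.
- manip.close_job(): hands the job in, once; it reports no verdict.
The state is a dict: "t": time; "joint_pos": joint angles; "dq": joint speeds; "joint_torque": joint torques, N m; "position": TCP position; "ee_rot": TCP orientation; "ft_force": force on the tool from outside, world axes, zero at the start; "ft_torque": the same for the moment, N m; "grip_width": opening from 0.0 (shut) to 1.0 (fully open).
Only numpy, scipy, OpenCV 4.12 (cv2) and the standard library are available. Lean on these libraries where they do the work, as an engineer would, in place of code of your own. Each camera call takes 0.05 s, during which the arm holds its last target.

## Working session

There is one attempt and no reset: what is moved stays moved. The work goes in short steps, Python scripts to look and compute and a tool call to move; the robot and the scene stay as the last step left them, time stands still between calls to the robot, and variables do not carry over. Pictures are saved under pics/ and viewed, and the job is handed in when it is done.

Besides the shell and the picture viewer there is one more tool, called after "Request:" as a command line: name --argument value ..., lists and objects as JSON in quotes. jog_arm: Moves the arm, as the interface text tells. Its arguments: {"type":"object","properties":{"claw":{"type":"array"},"slide":{"type":"array"},"twist":{"type":"array"},"grip_force":{"type":"number"}},"required":["claw","slide","twist"]}

```bash
mkdir -p pics; python3 - <<'E'
from rig import monitor, eyes
import cv2
print(monitor.read_state())
for n in ["scene","top","wrist"]:
    im=eyes.get_image(n); cv2.imwrite(f"pics/{n}0.png",im[:,:,::-1]); print(n,eyes.get_calibration(n))
E
```

```text
{'t': 0.0, 'joint_pos': array([ 1.21458575e+00,  1.31173169e-01,  1.48927196e+00, -2.63869080e-05,
        1.52300089e+00, -8.54185648e-02]), 'dq': array([-0.0004357 , -0.00019858, -0.00223343, -0.00029067, -0.00042922,
       -0.00032035]), 'joint_torque': array([-3.49306843e-03, -5.69388449e+01, -5.00554776e+01, -4.63259057e-04,
        1.47710089e-02, -5.01028126e-05]), 'position': array([0.16030346, 0.5776204 , 0.23024128]), 'ee_rot': array([-1.90108471e-04,  1.34982010e-01,  9.90847616e-01, -9.07068949e-04]), 'ft_force': array([-0.45939165, -0.14523016, -0.91062395]), 'ft_torque': array([-0.02193351,  0.01324096,  0.01588243]), 'grip_width': 0.9982315001885391}
scene {'fx': 414.6141972120651, 'fy': 414.6141972120651, 'cx': 251.00072669105975, 'cy': 195.51781339107936, 'T': array([[-0.84573892, -0.34378176,  0.40809286,  1.06008784],
       [ 0.53351554, -0.55816023,  0.63546701,  0.82127801],
       [ 0.00931924,  0.75516306,  0.65547074,  0.90945718],
       [ 0.        ,  0.        ,  0.        ,  1.        ]])}
top {'fx': 397.09938785498764, 'fy': 397.09938785498764, 'cx': 259.67366800699085, 'cy': 195.7571873229087, 'T': array([[ 0.01115453,  0.98821493, -0.15266575,  0.34834936],
       [-0.99987818,  0.00935609, -0.01249361,  0.00973026],
       [-0.01091802,  0.15278651,  0.98819891,  1.25468185],
       [ 0.        ,  0.        ,  0.        ,  1.        ]])}
wrist {'fx': 311.24016197666117, 'fy': 311.24016197666117, 'cx': 252.36923477164555, 'cy': 192.89748213987892, 'tool_from_camera': array([[ 1.38935298e-03,  9.47242459e-01,  3.20514889e-01,
         8.21691539e-02],
       [ 9.99998881e-01, -1.49360761e-03,  7.94257115e-05,
         1.18054689e-04],
       [ 5.53958884e-04,  3.20514420e-01, -9.47243474e-01,
        -1.42232603e-01],
       [ 0.00000000e+00,  0.00000000e+00,  0.00000000e+00,
         1.00000000e+00]])}
```

View pics/scene0.png

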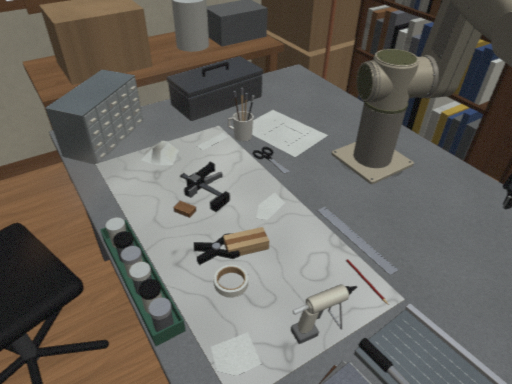

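View pics/top0.png

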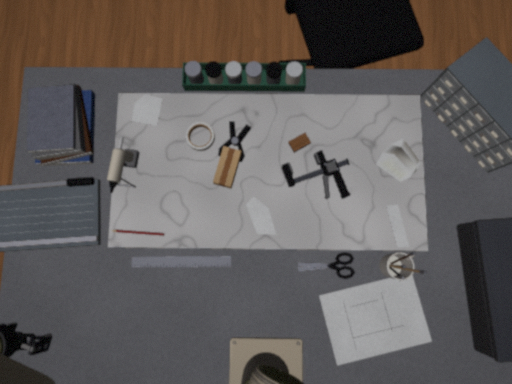

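View pics/wrist0.png

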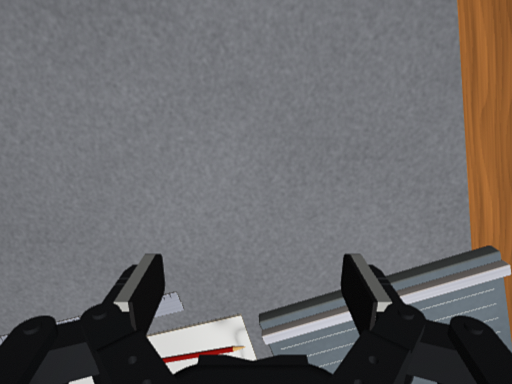

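```bash
cat > h.py <<'E'
import numpy as np, cv2
from scipy.spatial.transform import Rotation as R
from rig import monitor, eyes
def camT(name,st=None):
    c=eyes.get_calibration(name)
    if name!="wrist": return c,c["T"]
    q=st["ee_rot"]; T=np.eye(4); T[:3,:3]=R.from_quat([q[1],q[2],q[3],q[0]]).as_matrix(); T[:3,3]=st["position"]
    return c,T@c["tool_from_camera"]
def p2w(c,T,uv,z):
    uv=np.atleast_2d(uv).astype(float)
    d=np.c_[(uv[:,0]-c["cx"])/c["fx"],-(uv[:,1]-c["cy"])/c["fy"],-np.ones(len(uv))]@T[:3,:3].T
    o=T[:3,3]; s=(z-o[2])/d[:,2]
    return o+d*s[:,None]
def w2p(c,T,P):
    P=np.atleast_2d(P); q=(P-T[:3,3])@T[:3,:3]
    return np.c_[c["cx"]+c["fx"]*q[:,0]/-q[:,2], c["cy"]-c["fy"]*q[:,1]/-q[:,2]]
E
python3 - <<'E'
import cv2
im=cv2.imread("pics/top0.png"); a=im[110:215,180:370]; cv2.imwrite("pics/topz.png",cv2.resize(a,None,fx=4,fy=4,interpolation=cv2.INTER_CUBIC))
E
```

```text
(no output)
```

View pics/topz.png

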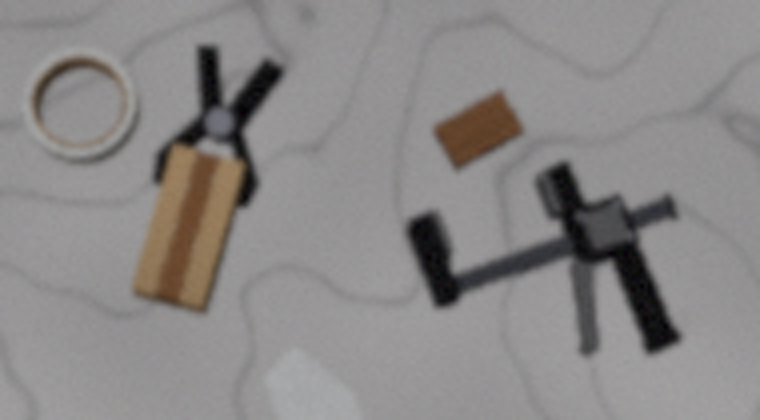

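The zoomed top view shows the clamp head at about px (331,166), the fixed jaw on the left at (288,175), and the grip pointing down towards the robot. The block's free end is at about (222,185).

```bash
python3 - <<'E'
from h import *
c,T=camT("top")
f=lambda x,y:(180+x/4,110+y/4)
P=lambda l,z:p2w(c,T,[f(*a) for a in l],z)
h=P([(605,225)],.036); print("head",h)
b=P([(455,285),(672,207)],.018); v=b[0]-b[1]; print(b,"clamp x ang",np.degrees(np.arctan2(v[1],v[0])))
B=P([(135,293),(205,310),(245,160),(175,143)],.036); print(B,B.mean(0))
v=(B[2]+B[3]-B[0]-B[1]); print("block y ang",np.degrees(np.arctan2(v[1],v[0])))
print("free end",(B[0]+B[1])/2, np.linalg.norm(B[0]-B[1]),np.linalg.norm(B[1]-B[2]))
print("offcut",P([(480,130)],.019),"tape",P([(80,103)],.024))
E
```

```text
head [[ 0.63235679 -0.19824097  0.036     ]]
[[ 0.58690242 -0.08201585  0.018     ]
 [ 0.6516888  -0.25480915  0.018     ]] clamp x ang 110.55281710956879
[[0.5748081  0.16908443 0.036     ]
 [0.56183408 0.1140577  0.036     ]
 [0.68253825 0.08505771 0.036     ]
 [0.69596588 0.14082562 0.036     ]] [0.62878658 0.12725636 0.036     ]
block y ang -13.31908034092857
free end [0.56832109 0.14157106 0.036     ] 0.05653552924052999 0.12413901677607522
offcut [[ 0.71355477 -0.10224379  0.019     ]] tape [[0.73196411 0.21942276 0.024     ]]
```

```bash
cat >> h.py <<'E'
def go(p,yaw,st=None,quiet=False):
    """target TCP p, tool y axis heading yaw (deg), pointing down -> slide, twist units"""
    st=st or monitor.read_state()
    q=st["ee_rot"]; R0=R.from_quat([q[1],q[2],q[3],q[0]])
    a=np.radians(yaw); y=np.array([np.cos(a),np.sin(a),0]); z=np.array([0,0,-1.]); x=np.cross(y,z)
    R1=R.from_matrix(np.c_[x,y,z])
    s=R0.inv().apply(np.array(p)-st["position"])/.04
    w=np.degrees((R0.inv()*R1).as_rotvec())/5
    print("t %.2f"%st["t"],"pos",st["position"].round(4),"F",st["ft_force"].round(1),"w",round(st["grip_width"]*85.4,1),"| slide",s.round(3).tolist(),"twist",w.round(3).tolist(), "dist mm",round(np.linalg.norm(s)*40,1))
E
python3 -c "
from h import *
go([.585,-.18,.24],110.5)"
```

```text
t 0.15 pos [0.1603 0.5777 0.2305] F [0.  0.9 0.2] w 85.5 | slide [-15.297, -15.413, -0.218] twist [-0.016, -0.007, -7.203] dist mm 868.7
```

Request:
jog_arm --claw '[85, 85, 85, 85, 85, 85, 85, 85]' --slide '[[-15.3, -15.4, -0.2], [-15.3, -15.4, -0.2], [-15.3, -15.4, -0.2], [-15.3, -15.4, -0.2], [-15.3, -15.4, -0.2], [-15.3, -15.4, -0.2], [-15.3, -15.4, -0.2], [-15.3, -15.4, -0.2]]' --twist '[[0, 0, -7.2], [0, 0, -7.2], [0, 0, -7.2], [0, 0, -7.2], [0, 0, -7.2], [0, 0, -7.2], [0, 0, -7.2], [0, 0, -7.2]]'

```text
t: 0.82
position: [0.3194, 0.294, 0.2342]
ee_rot: [-0.0, -0.178, 0.984, -0.001]
ft_force: [1.1, 0.4, -0.1]
grip_width: 0.997
```

```bash
python3 -c "
from h import *
go([.585,-.18,.24],110.5)"
```

```text
t 0.82 pos [0.3194 0.294  0.2342] F [ 1.1  0.4 -0.1] w 85.2 | slide [-2.061, -13.428, -0.131] twist [-0.013, -0.01, 0.008] dist mm 543.4
```

Request:
jog_arm --claw '[85, 85, 85, 85, 85, 85, 85, 85]' --slide '[[-2.06, -13.4, -0.1], [-2.06, -13.4, -0.1], [-2.06, -13.4, -0.1], [-2.06, -13.4, -0.1], [-2.06, -13.4, -0.1], [-2.06, -13.4, -0.1], [-2.06, -13.4, -0.1], [-2.06, -13.4, -0.1]]' --twist '[[0, 0, 0], [0, 0, 0], [0, 0, 0], [0, 0, 0], [0, 0, 0], [0, 0, 0], [0, 0, 0], [0, 0, 0]]'

```text
t: 1.48
position: [0.4822, 0.0027, 0.237]
ee_rot: [-0.0, -0.178, 0.984, -0.001]
ft_force: [0.2, 0.4, 0.9]
grip_width: 1.001
```

```bash
python3 -c "
from h import *
go([.585,-.18,.24],110.5)"
```

```text
t 1.48 pos [0.4822 0.0027 0.237 ] F [0.2 0.4 0.9] w 85.5 | slide [-0.805, -5.179, -0.07] twist [-0.013, -0.008, 0.004] dist mm 209.7
```

Request:
jog_arm --claw '[85, 85, 85, 85, 85, 85, 85]' --slide '[[-0.8, -5.2, 0], [-0.8, -5.2, 0], [-0.8, -5.2, 0], [-0.8, -5.2, 0], [-0.8, -5.2, 0], [-0.8, -5.2, 0], [-0.8, -5.2, 0]]' --twist '[[0, 0, 0], [0, 0, 0], [0, 0, 0], [0, 0, 0], [0, 0, 0], [0, 0, 0], [0, 0, 0]]'

```text
t: 2.07
position: [0.585, -0.1831, 0.2354]
ee_rot: [-0.001, -0.177, 0.984, -0.0]
ft_force: [-0.1, 0.2, -0.4]
grip_width: 0.998
```

```bash
python3 -c "
from h import *
st=monitor.read_state(); im=eyes.get_image('wrist'); cv2.imwrite('pics/w1.png',im[:,:,::-1]); 
import pickle; pickle.dump(st,open('w1.pkl','wb')); print(st['t'],st['position'],np.abs(st['dq']).max())"
```

```text
2.0667 [ 0.58502215 -0.18313718  0.23543336] 0.06282396824557025
```

View pics/w1.png

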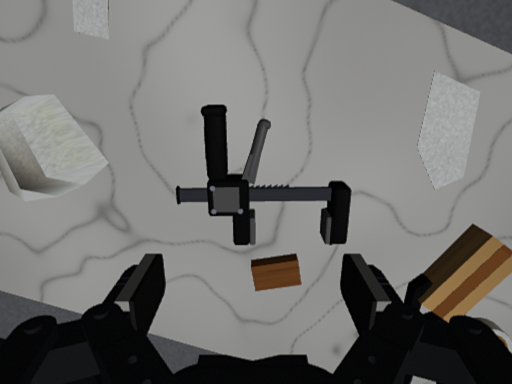

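```bash
python3 - <<'E'
import cv2
im=cv2.imread("pics/w1.png"); a=im[95:255,165:365]; a=cv2.convertScaleAbs(a,alpha=1.8,beta=30);cv2.imwrite("pics/w1z.png",cv2.resize(a,None,fx=3.7,fy=3.7,interpolation=cv2.INTER_CUBIC))
E
```

```text
(no output)
```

View pics/w1z.png

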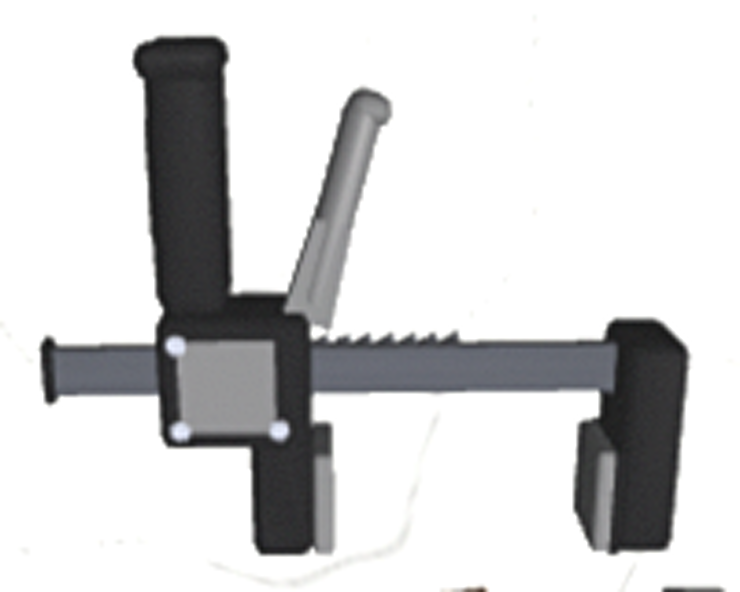

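```bash
cat >> h.py <<'E'
from scipy.optimize import least_squares
def fit(c,T,pts,uv,x0):
    pts=np.array(pts)/1000.; uv=np.array(uv,float)
    def W(p):
        a=p[2]; return np.c_[p[0]+np.cos(a)*pts[:,0]-np.sin(a)*pts[:,1], p[1]+np.sin(a)*pts[:,0]+np.cos(a)*pts[:,1], pts[:,2]+(p[3] if len(p)>3 else 0)]
    r=least_squares(lambda p:(w2p(c,T,W(p))-uv).ravel(),x0,x_scale=[.1,.1,.1],loss="soft_l1")
    return r.x,(w2p(c,T,W(r.x))-uv)
E
python3 - <<'E'
from h import *; import pickle
st=pickle.load(open('w1.pkl','rb')); c,T=camT("wrist",st)
L=[(-24,-22,36,163,445),(24,22,36,308,317),(-24,22,36,160,317),(142,-60,36,667,550),(122,-60,36,612,550),(24,8,21,313,343),(24,-8,21,313,392),(121,8,21,615,342),(121,-8,21,615,390),(0,0,36,231,383),(24,-62,36,308,552),(4,-62,36,258,552)]
L=np.array(L,float); uv=np.c_[165+L[:,3]/3.7,95+L[:,4]/3.7]
x,r=fit(c,T,L[:,:3],uv,[.632,-.198,np.radians(110)])
print(x[:2],np.degrees(x[2])); print(r.round(1).tolist())
E
```

```text
[ 0.63133713 -0.19501493] 110.61590134688763
[[0.2, 0.5], [1.2, -0.7], [-0.8, -0.6], [0.8, 0.3], [-0.6, 0.3], [0.0, -0.0], [0.1, -0.8], [-0.9, -0.0], [-1.9, -0.5], [1.5, -0.3], [1.6, 1.5], [-1.1, 1.6]]
```

```bash
python3 - <<'E'
from h import *; import pickle
st=pickle.load(open('w1.pkl','rb')); c,T=camT("wrist",st)
L=[(-24,-22,36,163,445),(24,22,36,308,317),(-24,22,36,160,317),(142,-60,36,667,550),(122,-60,36,612,550),(24,8,21,313,343),(24,-8,21,313,392),(121,8,21,615,342),(121,-8,21,615,390),(0,0,36,231,383),(24,-62,36,308,552),(4,-62,36,258,552)]
L=np.array(L,float); uv=np.c_[165+L[:,3]/3.7,95+L[:,4]/3.7]
r=least_squares
pts=L[:,:3]/1000
def W(p):
    a=p[2]; return np.c_[p[0]+np.cos(a)*pts[:,0]-np.sin(a)*pts[:,1], p[1]+np.sin(a)*pts[:,0]+np.cos(a)*pts[:,1], pts[:,2]+p[3]]
r=least_squares(lambda p:(w2p(c,T,W(p))-uv).ravel(),[.63,-.195,1.93,0],x_scale=.1,loss="soft_l1")
J=np.linalg.inv(r.jac.T@r.jac); print(r.x,np.sqrt(np.diag(J))*.8)
go([.6313,-.195,.09],110.6); go([.6313,-.195,.024],110.6)
E
python3 - <<'E'
import cv2
im=cv2.imread("pics/scene0.png"); a=im[130:380,90:410]; cv2.imwrite("pics/sz.png",cv2.resize(a,None,fx=2.4,fy=2.4,interpolation=cv2.INTER_CUBIC))
E
```

```text
[ 6.31583161e-01 -1.94902623e-01  1.93054560e+00 -7.29832444e-04] [0.00084799 0.00051036 0.00517656 0.00209624]
t 2.12 pos [ 0.5847 -0.1814  0.236 ] F [ 0.3 -0.1 -0.4] w 85.0 | slide [-0.98, -0.727, 3.649] twist [0.007, -0.024, -0.036] dist mm 153.9
t 2.12 pos [ 0.5847 -0.1814  0.236 ] F [ 0.3 -0.1 -0.4] w 85.0 | slide [-0.983, -0.728, 5.299] twist [0.007, -0.024, -0.036] dist mm 217.5
```

View pics/sz.png

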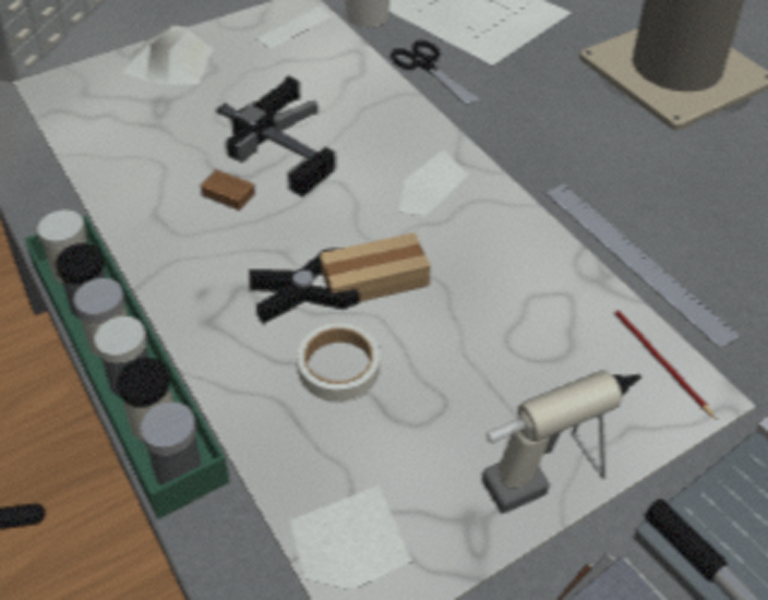

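Request:
jog_arm --claw '[85, 85, 85, 85, 85, 85, 85, 85]' --slide '[[-0.98, -0.73, 3.6], [-0.98, -0.73, 3.6], [-0.98, -0.73, 3.6], [-0.98, -0.73, 3.6], [-0.98, -0.73, 3.6], [-0.98, -0.73, 4.4], [-0.98, -0.73, 4.9], [-0.98, -0.73, 4.9]]' --twist '[[0, 0, 0], [0, 0, 0], [0, 0, 0], [0, 0, 0], [0, 0, 0], [0, 0, 0], [0, 0, 0], [0, 0, 0]]'

```text
t: 2.78
position: [0.6284, -0.1926, 0.0371]
ee_rot: [-0.004, -0.178, 0.984, 0.002]
ft_force: [-2.1, -0.1, -1.0]
grip_width: 0.99
```

```bash
python3 -c "
from h import *
st=monitor.read_state(); im=eyes.get_image('wrist'); cv2.imwrite('pics/w2.png',im[:,:,::-1]); 
import pickle; pickle.dump(st,open('w2.pkl','wb')); go([.6313,-.195,.023],110.6)"
```

```text
t 2.83 pos [ 0.6296 -0.1933  0.0395] F [ 0.5 -0.1  0.1] w 84.8 | slide [-0.028, -0.057, 0.412] twist [0.036, -0.053, -0.022] dist mm 16.7
```

View pics/w2.png

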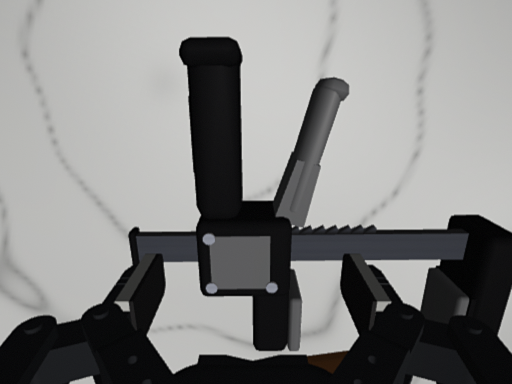

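Close-up: the head's top face spans about (198..291, 217..295), between the two fingers.

```bash
python3 - <<'E'
from h import *; import pickle
st=pickle.load(open('w2.pkl','rb')); c,T=camT("wrist",st)
L=[(-24,22,36,198,218),(24,22,36,291,219),(24,-22,36,289,295),(-24,-22,36,205,296),(24,8,21,291,231),(24,-8,21,291,261),(-24,8,21,200,233),(-24,-8,21,202,262),(24,-62,36,288,349),(4,-62,36,254,349)]
L=np.array(L,float)
x,r=fit(c,T,L[:,:3],L[:,3:],[.632,-.198,np.radians(110)])
print(x[:2],np.degrees(x[2])); print(r.round(1).tolist())
go([x[0],x[1],.023],np.degrees(x[2]))
E
```

```text
[ 0.63214545 -0.1953538 ] 111.28601581651603
[[-1.5, 2.5], [1.3, 0.3], [1.0, -1.3], [-3.0, -1.1], [-2.8, 0.7], [-3.5, -4.1], [2.6, -0.1], [2.4, -3.9], [0.3, 2.5], [0.1, 3.0]]
t 2.83 pos [ 0.6296 -0.1933  0.0395] F [ 0.5 -0.1  0.1] w 84.8 | slide [-0.044, -0.072, 0.412] twist [0.036, -0.053, -0.159] dist mm 16.8
```

Request:
jog_arm --claw '[85, 85, 85, 44, 44, 44, 44, 44]' --slide '[[-0.04, -0.07, 0.4], [-0.04, -0.07, 0.42], [-0.04, -0.07, 0.42], [-0.04, -0.07, 0.42], [-0.04, -0.07, 0.42], [-0.04, -0.07, 0.42], [-0.04, -0.07, 0.42], [-0.04, -0.07, 0.42]]' --twist '[[0, 0, 0], [0, 0, 0], [0, 0, 0], [0, 0, 0], [0, 0, 0], [0, 0, 0], [0, 0, 0], [0, 0, 0]]' --grip_force 70

```text
t: 3.5
position: [0.6332, -0.1959, 0.0247]
ee_rot: [-0.001, -0.178, 0.984, 0.0]
ft_force: [-0.3, -0.3, 7.2]
grip_width: 0.54
```

```bash
python3 -c "
from h import *
go([.6313,-.195,.023],110.6)"
```

```text
t 3.50 pos [ 0.6332 -0.1959  0.0247] F [-0.3 -0.3  7.2] w 46.1 | slide [0.036, 0.038, 0.042] twist [0.012, -0.029, -0.023] dist mm 2.7
```

Request:
jog_arm --claw '[44, 44, 44, 44, 44, 44]' --slide '[[0, 0, -0.05], [0, 0, -0.1], [0, 0, -0.4], [0, 0, -1.0], [0, 0, -1.5], [0, 0, -1.5]]' --twist '[[0, 0, 0], [0, 0, 0], [0, 0, 0], [0, 0, 0], [0, 0, 0], [0, 0, 0]]'

```text
t: 4.0
position: [0.6363, -0.1971, 0.0906]
ee_rot: [0.002, -0.178, 0.984, -0.002]
ft_force: [0.6, -1.5, -1.6]
grip_width: 0.543
```

```bash
python3 -c "
from h import *
st=monitor.read_state(); im=eyes.get_image('wrist'); cv2.imwrite('pics/w3.png',im[:,:,::-1]);im=eyes.get_image('scene'); cv2.imwrite('pics/s3.png',cv2.resize(im[130:280,120:320,::-1],None,fx=3.5,fy=3.5,interpolation=2)); 
import pickle; pickle.dump(st,open('w3.pkl','wb')); go([.6313,-.195,.023],110.6)"
```

```text
t 4.10 pos [ 0.6342 -0.1963  0.0859] F [ 0.   0.3 -4.4] w 46.4 | slide [0.055, 0.056, 1.572] twist [-0.007, -0.007, -0.023] dist mm 63.0
```

View pics/w3.png

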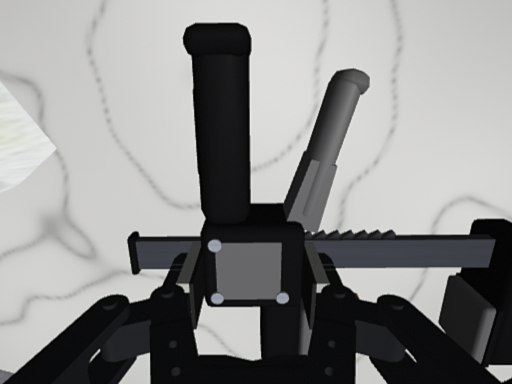

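View pics/s3.png

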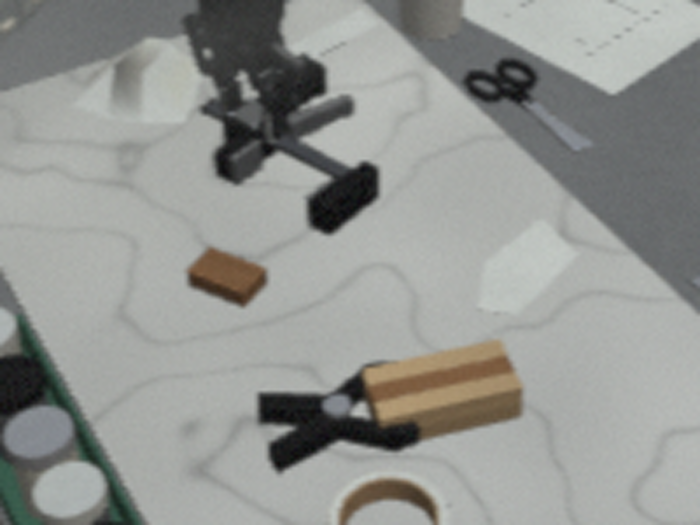

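The clamp is lifted level in the fingers, at row 205-305 of the wrist picture. I'll carry it to a vantage point where the block's free end shows beside it.

```bash
python3 -c "
from h import *
go([.588,-.0225,.15],76.7)"
```

```text
t 4.10 pos [ 0.6342 -0.1963  0.0859] F [ 0.   0.3 -4.4] w 46.4 | slide [-0.438, 4.472, -1.606] twist [-0.009, -0.005, 6.757] dist mm 190.9
```

Request:
jog_arm --claw '[44, 44, 44, 44, 44, 44, 44, 44]' --slide '[[-0.03, 0.25, -0.3], [-0.1, 0.9, -0.8], [-0.17, 1.7, -1.3], [-0.25, 2.5, -1.6], [-0.33, 3.3, -1.6], [-0.4, 4.0, -1.6], [-0.44, 4.4, -1.6], [-0.44, 4.47, -1.6]]' --twist '[[0, 0, 0.4], [0, 0, 1.4], [0, 0, 2.6], [0, 0, 3.8], [0, 0, 4.9], [0, 0, 5.9], [0, 0, 6.6], [0, 0, 6.75]]'

```text
t: 4.77
position: [0.586, -0.0192, 0.1474]
ee_rot: [-0.002, 0.116, 0.993, 0.0]
ft_force: [-0.0, 0.2, -3.3]
grip_width: 0.543
```

Request:
jog_arm --claw '[44, 44]' --slide '[[0, 0, 0], [0, 0, 0]]' --twist '[[0, 0, 0], [0, 0, 0]]'

```text
t: 4.93
position: [0.5848, -0.019, 0.1455]
ee_rot: [-0.004, 0.115, 0.993, 0.0]
ft_force: [-0.3, -0.6, -3.4]
grip_width: 0.543
```

```bash
python3 -c "
from h import *
st=monitor.read_state(); im=eyes.get_image('wrist'); cv2.imwrite('pics/w4.png',im[:,:,::-1])
import pickle; pickle.dump(st,open('w4.pkl','wb')); print(np.abs(st['dq']).max());go([.588,-.0225,.15],76.7)"
```

```text
0.019936378282975058
t 4.98 pos [ 0.5852 -0.0196  0.1459] F [-0.8  0.6 -3. ] w 46.3 | slide [-0.084, -0.055, -0.102] twist [-0.009, -0.078, 0.012] dist mm 5.7
```

View pics/w4.png

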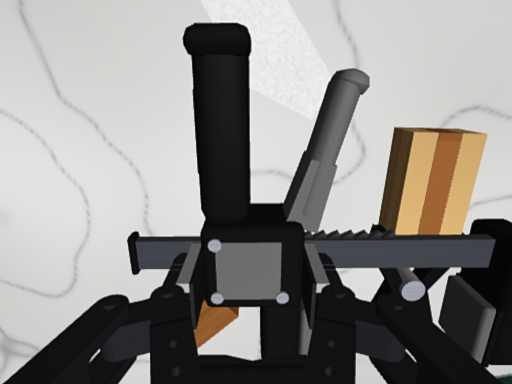

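```bash
python3 - <<'E'
import cv2
im=cv2.imread("pics/w4.png"); a=im[115:250,370:512]; cv2.imwrite("pics/w4z.png",cv2.resize(a,None,fx=4.4,fy=4.4,interpolation=cv2.INTER_CUBIC))
E
```

```text
(no output)
```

View pics/w4z.png

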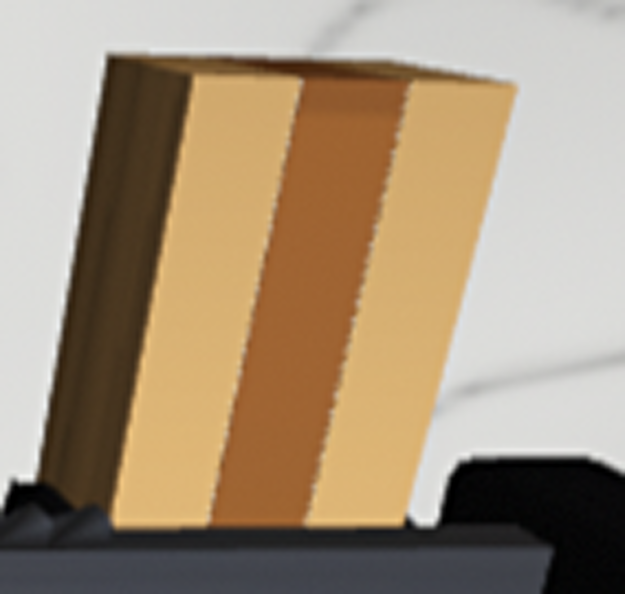

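```bash
python3 - <<'E'
from h import *; import pickle
st=pickle.load(open('w4.pkl','rb')); c,T=camT("wrist",st)
f=lambda x,y:(370+x/4.4,115+y/4.4)
P=p2w(c,T,[f(*a) for a in [(192,73),(517,87),(115,525),(405,525)]],.036)
print(P.round(4)); print(p2w(c,T,[f(107,55)],0).round(4))
ang=lambda v:np.degrees(np.arctan2(v[1],v[0]))
print(ang(P[2]-P[0]),ang(P[3]-P[1]),ang(P[0]-P[1])+90,np.linalg.norm(P[0]-P[1]))
E
```

```text
[[0.5658 0.1181 0.036 ]
 [0.5818 0.1757 0.036 ]
 [0.6539 0.0967 0.036 ]
 [0.6672 0.1539 0.036 ]]
[[0.5666 0.1181 0.    ]]
-13.693311366761554 -14.331348309526733 -15.53829424726841 0.05978097078461723
```

```bash
python3 - <<'E'
from h import *
def blk(fe,a):
    a=np.radians(a); y=np.array([np.cos(a),np.sin(a)]); x=np.array([y[1],-y[0]])
    return np.array([[*(np.array(fe)+sx*.02925*x+sy*.12*y),z] for z in (.036,0) for sx,sy in((-1,0),(1,0),(1,1),(-1,1))])
out=[]
for n,(x0,x1,y0,y1) in {"top":(195,265,120,195),"scene":(190,280,220,275)}.items():
    im=cv2.imread(f"pics/{n}0.png"); c,T=camT(n); k=5
    z=cv2.resize(im[y0:y1,x0:x1],None,fx=k,fy=k,interpolation=2)
    for fe,a,col in (((.5738,.1469),-14.2,(0,0,255)),((.5683,.1416),-13.3,(255,0,0))):
        q=(w2p(c,T,blk(fe,a))-[x0,y0]+.5)*k-.5
        cv2.polylines(z,[q[:4].astype(np.int32)],True,col,1)
        cv2.polylines(z,[q[4:].astype(np.int32)],True,col,1)
    cv2.imwrite(f"pics/ov_{n}.png",z)
E
```

```text
(no output)
```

View pics/ov_top.png

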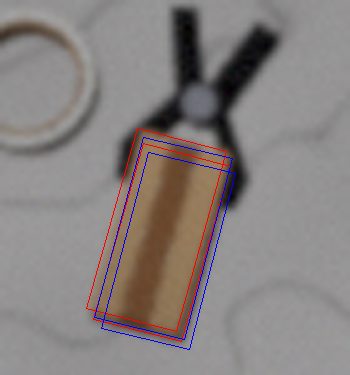

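View pics/ov_scene.png

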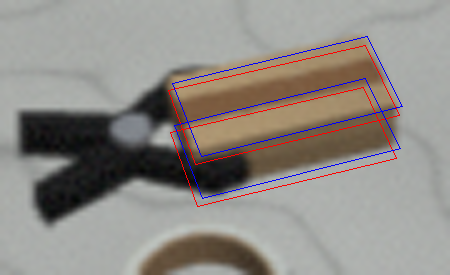

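```bash
python3 -c "
from h import *
go([.547,.036,.2],75.8)"
```

```text
t 4.98 pos [ 0.5852 -0.0196  0.1459] F [-0.8  0.6 -3. ] w 46.3 | slide [1.257, 1.133, -1.344] twist [-0.01, -0.078, 0.192] dist mm 86.4
```

Request:
jog_arm --claw '[44, 44, 44, 44, 44, 44, 44]' --slide '[[0.2, 0.2, -0.25], [0.6, 0.5, -0.6], [0.95, 0.85, -1.0], [1.2, 1.1, -1.3], [1.26, 1.13, -1.34], [1.26, 1.13, -1.34], [1.26, 1.13, -1.34]]' --twist '[[0, -0.02, 0], [0, -0.05, 0.1], [0, -0.08, 0.2], [0, -0.08, 0.2], [0, -0.08, 0.2], [0, -0.08, 0.2], [0, -0.08, 0.2]]'

```text
t: 5.57
position: [0.5469, 0.0352, 0.1996]
ee_rot: [0.0, 0.124, 0.992, -0.001]
ft_force: [0.5, 0.1, -3.6]
grip_width: 0.539
```

```bash
python3 -c "
from h import *
st=monitor.read_state(); im=eyes.get_image('wrist'); cv2.imwrite('pics/w5.png',im[:,:,::-1])
a=im[120:240,290:430,::-1]; cv2.imwrite('pics/w5z.png',cv2.resize(a,None,fx=5,fy=5,interpolation=2))
import pickle; pickle.dump(st,open('w5.pkl','wb')); print(np.abs(st['dq']).max());go([.547,.036,.2],75.8)"
```

```text
0.018696408062719456
t 5.62 pos [0.5467 0.0351 0.199 ] F [ 0.2  0.5 -2.8] w 46.5 | slide [-0.002, 0.024, -0.025] twist [-0.017, -0.008, -0.014] dist mm 1.4
```

View pics/w5.png

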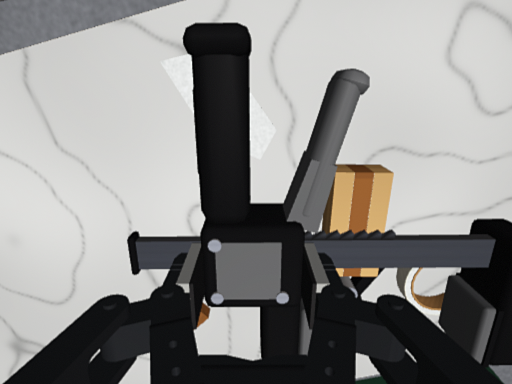

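View pics/w5z.png

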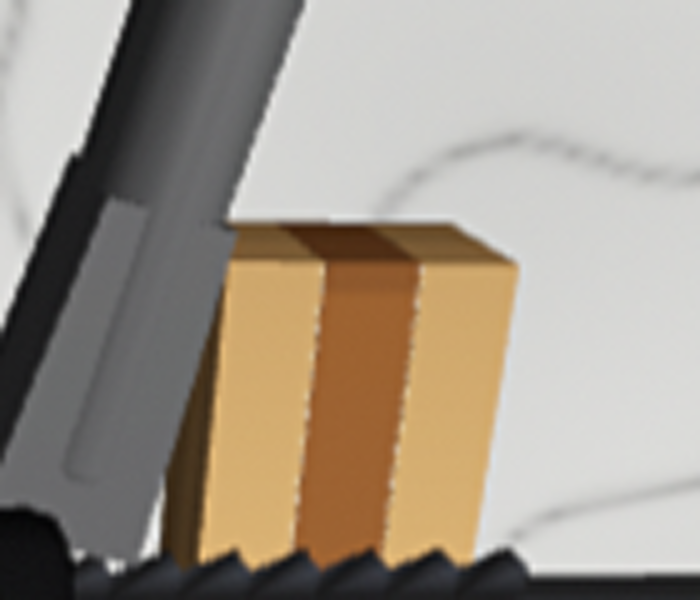

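```bash
python3 - <<'E'
from h import *; import pickle
st=pickle.load(open('w5.pkl','rb')); c,T=camT("wrist",st)
f=lambda x,y:(290+x/5,120+y/5)
P=p2w(c,T,[f(*a) for a in [(229,260),(326,261),(420,262),(519,264),(200,562),(296,562),(384,562),(473,562)]],.036)
print(P.round(4)); print(p2w(c,T,[f(455,224)],0).round(4))
ang=lambda v:np.degrees(np.arctan2(v[1],v[0]))
print([ang(P[i+4]-P[i]) for i in range(4)],ang(P[0]-P[3])+90,np.linalg.norm(P[0]-P[3]))
print((P[0]+P[3])/2)
E
```

```text
[[0.5666 0.1173 0.036 ]
 [0.5716 0.1364 0.036 ]
 [0.5764 0.1548 0.036 ]
 [0.5818 0.1742 0.036 ]
 [0.632  0.1004 0.036 ]
 [0.637  0.1205 0.036 ]
 [0.6417 0.139  0.036 ]
 [0.6464 0.1577 0.036 ]]
[[0.5824 0.1752 0.    ]]
[np.float64(-14.562035601295568), np.float64(-13.617509451562157), np.float64(-13.633777238044788), np.float64(-14.366214441866859)] -14.94826092687974 0.05887886442485484
[0.57415712 0.14579017 0.036     ]
```

```bash
python3 -c "
from h import *
go([.5387,.0796,.1],75.8);go([.5387,.0796,.026],75.8)"
```

```text
t 5.62 pos [0.5467 0.0351 0.199 ] F [ 0.2  0.5 -2.8] w 46.5 | slide [0.466, 1.033, 2.474] twist [-0.017, -0.008, -0.014] dist mm 108.9
t 5.62 pos [0.5467 0.0351 0.199 ] F [ 0.2  0.5 -2.8] w 46.5 | slide [0.465, 1.036, 4.324] twist [-0.017, -0.008, -0.014] dist mm 178.8
```

Request:
jog_arm --claw '[44, 44, 44, 44, 44, 44, 44, 44]' --slide '[[0.1, 0.2, 0.3], [0.25, 0.55, 0.9], [0.4, 0.9, 1.6], [0.47, 1.04, 2.2], [0.47, 1.04, 2.7], [0.47, 1.04, 3.1], [0.47, 1.04, 3.1], [0.47, 1.04, 3.1]]' --twist '[[0, 0, 0], [0, 0, 0], [0, 0, 0], [0, 0, 0], [0, 0, 0], [0, 0, 0], [0, 0, 0], [0, 0, 0]]'

```text
t: 6.28
position: [0.5367, 0.0797, 0.0725]
ee_rot: [-0.003, 0.124, 0.992, -0.001]
ft_force: [0.9, -0.1, -3.3]
grip_width: 0.538
```

```bash
python3 -c "
from h import *
st=monitor.read_state(); im=eyes.get_image('wrist'); cv2.imwrite('pics/w6.png',im[:,:,::-1])
im=eyes.get_image('scene'); a=im[170:300,150:320,::-1]; cv2.imwrite('pics/s6.png',cv2.resize(a,None,fx=4,fy=4,interpolation=2))
go([.5387,.0796,.026],75.8)"
```

```text
t 6.38 pos [0.5391 0.0797 0.0755] F [ 0.6  0.4 -3.4] w 46.7 | slide [0.01, -0.005, 1.238] twist [-0.015, 0.0, -0.019] dist mm 49.5
```

View pics/w6.png

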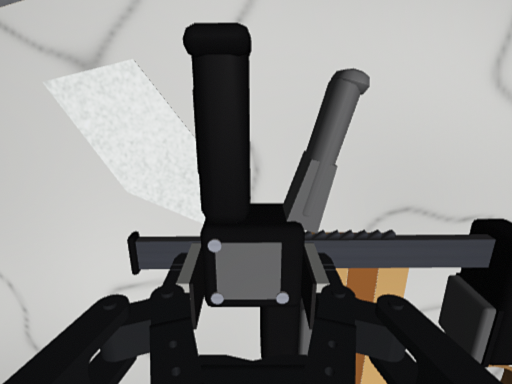

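View pics/s6.png

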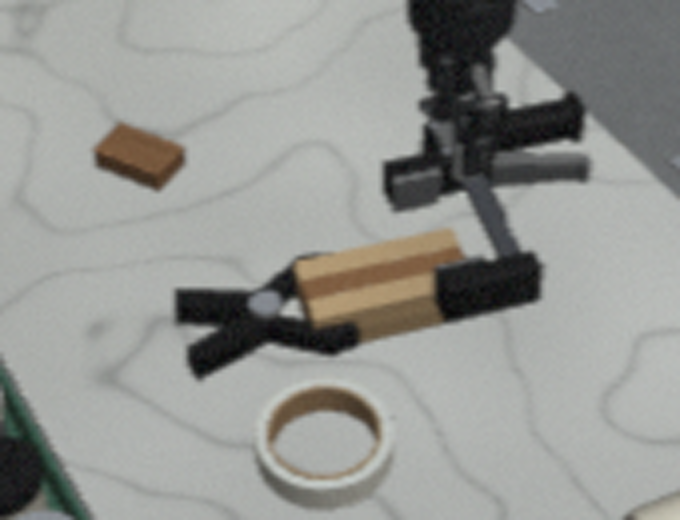

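```bash
python3 - <<'E'
from h import *
st=monitor.read_state(); c,T=camT("wrist",st)
P=p2w(c,T,[(408,272),(378,272),(402,340)],.036); print(P)
fe=np.array([.574,.1462]); a=np.radians(-14.2); y=np.array([np.cos(a),np.sin(a)]); x=np.array([y[1],-y[0]])
print([(x@(p[:2]-fe),y@(p[:2]-fe)) for p in P])
E
```

```text
[[0.59932955 0.17273153 0.036     ]
 [0.59439362 0.15314934 0.036     ]
 [0.65631505 0.16327307 0.036     ]]
[(np.float64(-0.031934397973052524), np.float64(0.018047229557968635)), (np.float64(-0.01173971338237386), np.float64(0.01806577910906187)), (np.float64(-0.03674389963612972), np.float64(0.07561179547721865))]
```

Request:
jog_arm --claw '[44, 44, 44, 44, 44, 44, 44, 44]' --slide '[[0, 0, 0.3], [0, 0, 0.6], [0, 0, 0.9], [0, 0, 1.1], [0, 0, 1.2], [0, 0, 1.24], [0, 0, 1.26], [0, 0, 1.26]]' --twist '[[0, 0, 0], [0, 0, 0], [0, 0, 0], [0, 0, 0], [0, 0, 0], [0, 0, 0], [0, 0, 0], [0, 0, 0]]'

```text
t: 7.05
position: [0.5394, 0.0798, 0.0253]
ee_rot: [0.0, 0.124, 0.992, -0.001]
ft_force: [-0.9, 0.6, -2.8]
grip_width: 0.541
```

```bash
python3 -c "
from h import *
go([.5387,.0796,.025],75.8)
st=monitor.read_state(); im=eyes.get_image('wrist'); cv2.imwrite('pics/w7.png',im[:,:,::-1])
im=eyes.get_image('scene'); a=im[170:300,150:320,::-1]; cv2.imwrite('pics/s7.png',cv2.resize(a,None,fx=4,fy=4,interpolation=2))
"
```

```text
t 7.05 pos [0.5394 0.0798 0.0253] F [-0.9  0.6 -2.8] w 46.2 | slide [0.016, -0.008, 0.007] twist [-0.013, 0.005, -0.018] dist mm 0.8
```

View pics/w7.png

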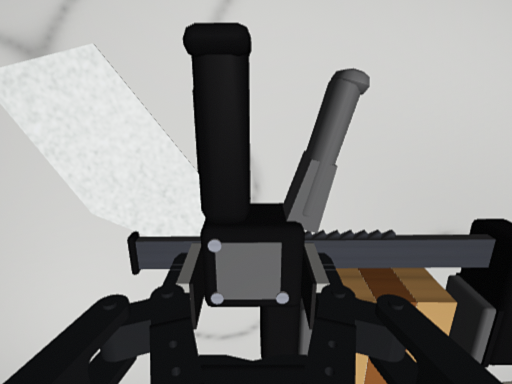

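View pics/s7.png

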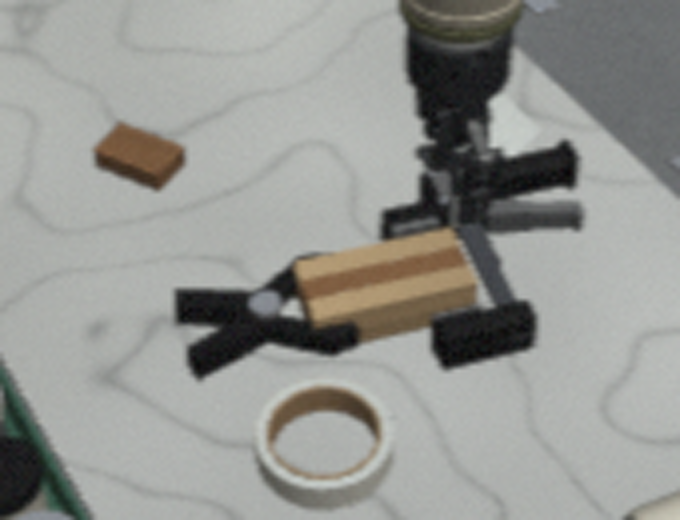

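Request:
jog_arm --claw '[44, 44, 44, 44, 46, 60, 85, 85]' --slide '[[0, 0.1, 0.02], [0, 0.1, 0.05], [0, 0.1, 0.06], [0, 0.1, 0.06], [0, 0.1, 0.04], [0, 0.1, 0.0], [0, 0.1, -0.1], [0, 0.1, -0.1]]' --twist '[[0, 0, 0], [0, 0, 0], [0, 0, 0], [0, 0, 0], [0, 0, 0], [0, 0, 0], [0, 0, 0], [0, 0, 0]]'

```text
t: 7.82
position: [0.5413, 0.0837, 0.0306]
ee_rot: [0.001, 0.124, 0.992, -0.0]
ft_force: [0.9, -0.6, -0.0]
grip_width: 0.938
```

Request:
jog_arm --claw '[85, 85, 85, 85, 85, 85, 85, 85]' --slide '[[0, 0, 0], [0, 0, 0], [0, 0, -0.5], [0, 0, -1.2], [0, 0, -2], [0, 0, -2.5], [0, 0, -2.5], [0, 0, -2.5]]' --twist '[[0, 0, 0], [0, 0, 0], [0, 0, 0], [0, 0, 0], [0, 0, 0], [0, 0, 0], [0, 0, 0], [0, 0, 0]]'

```text
t: 8.48
position: [0.5425, 0.0839, 0.1323]
ee_rot: [0.003, 0.124, 0.992, -0.0]
ft_force: [-1.1, 1.0, -0.9]
grip_width: 0.998
```

```bash
python3 -c "
from h import *
st=monitor.read_state(); im=eyes.get_image('wrist'); cv2.imwrite('pics/w8.png',im[:,:,::-1])
import pickle; pickle.dump(st,open('w8.pkl','wb')); print(np.abs(st['dq']).max());go([.547,.036,.2],75.8)
"
```

```text
0.04530405581706966
t 8.53 pos [0.5413 0.0838 0.1306] F [-0.1 -0.9  0.6] w 85.0 | slide [-0.439, -1.123, -1.734] twist [-0.005, 0.036, -0.019] dist mm 84.5
```

View pics/w8.png

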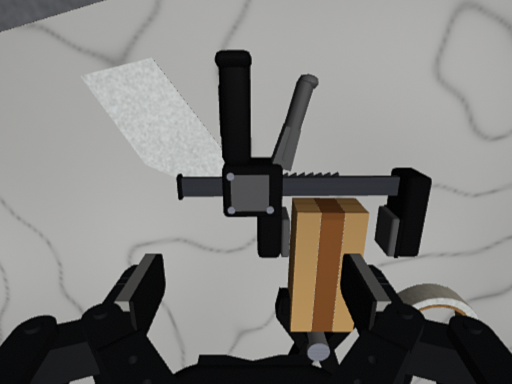

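The clamp now lies around the free end: head at (252,190), block between the moving pad (285,232) and the fixed pad (388,232).

```bash
python3 - <<'E'
import cv2
im=cv2.imread("pics/w8.png"); a=im[40:265,170:440]; a=cv2.convertScaleAbs(a,alpha=1.6,beta=20); cv2.imwrite("pics/w8z.png",cv2.resize(a,None,fx=2.6,fy=2.6,interpolation=cv2.INTER_CUBIC))
E
```

```text
(no output)
```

View pics/w8z.png

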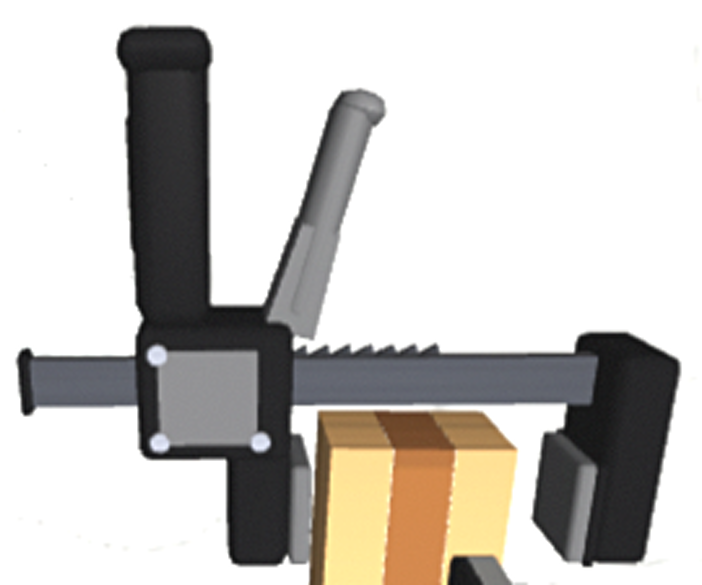

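```bash
python3 - <<'E'
from h import *; import pickle
st=pickle.load(open('w8.pkl','rb')); c,T=camT("wrist",st)
L=[(-24,-22,36,142,458),(24,22,36,292,325),(-24,22,36,137,325),(142,-60,36,650,562),(122,-60,36,585,562),(24,8,21,292,354),(24,-8,21,292,404),(121,8,21,595,354),(121,-8,21,595,402),(24,-62,36,290,564),(4,-62,36,230,564)]
L=np.array(L,float); uv=np.c_[170+L[:,3]/2.6,40+L[:,4]/2.6]
x,r=fit(c,T,L[:,:3],uv,[.54,.083,np.radians(76)])
print(x[:2],np.degrees(x[2])); print(r.round(1).tolist())
a=x[2]; cx=np.array([np.cos(a),np.sin(a)]); cy=np.array([-cx[1],cx[0]])
g=x[:2]+.0075*cx+.057*cy; print(g)
P=p2w(c,T,[(170+330/2.6,40+448/2.6),(170+517/2.6,40+450/2.6)],.036)[:,:2]; print("block end in clamp",[(cx@(p-x[:2]),cy@(p-x[:2])) for p in P])
go([*g,.08],np.degrees(a)); go([*g,.012],np.degrees(a))
E
```

```text
[0.54060171 0.08603077] 75.9972546277735
[[0.8, 0.2], [2.5, -0.5], [0.9, -0.3], [-2.4, -0.2], [-0.4, -0.1], [0.2, 0.3], [-0.3, -1.1], [-1.4, -0.1], [-4.2, -0.7], [0.3, 1.5], [0.5, 1.6]]
[0.48711028 0.1071001 ]
block end in clamp [(np.float64(0.0352620551350773), np.float64(-0.01856534359199378)), (np.float64(0.09481425107803752), np.float64(-0.019471464893588895))]
t 8.53 pos [0.5413 0.0838 0.1306] F [-0.1 -0.9  0.6] w 85.0 | slide [1.46, 0.231, 1.26] twist [-0.005, 0.036, -0.058] dist mm 77.7
t 8.53 pos [0.5413 0.0838 0.1306] F [-0.1 -0.9  0.6] w 85.0 | slide [1.465, 0.232, 2.96] twist [-0.005, 0.036, -0.058] dist mm 132.4
```

Request:
jog_arm --claw '[85, 85, 85, 85, 85, 85, 85, 85]' --slide '[[0.5, 0.07, 0.3], [1.1, 0.15, 0.8], [1.46, 0.2, 1.3], [1.46, 0.2, 1.6], [1.46, 0.2, 2.0], [1.46, 0.2, 2.4], [1.46, 0.2, 2.4], [1.46, 0.2, 2.4]]' --twist '[[0, 0, 0], [0, 0, 0], [0, 0.04, 0], [0, 0.04, 0], [0, 0.04, 0], [0, 0.04, 0], [0, 0.04, 0], [0, 0.04, 0]]'

```text
t: 9.2
position: [0.4856, 0.1054, 0.0327]
ee_rot: [-0.002, 0.124, 0.992, -0.001]
ft_force: [0.3, -0.2, -0.1]
grip_width: 0.996
```

```bash
python3 -c "
from h import *
st=monitor.read_state(); im=eyes.get_image('wrist'); cv2.imwrite('pics/w9.png',im[:,:,::-1])
go([.4871,.1056,.012],75.8)
"
```

```text
t 9.25 pos [0.4867 0.1056 0.034 ] F [-0.1 -0.6 -0.8] w 85.3 | slide [-0.011, 0.003, 0.549] twist [-0.012, -0.021, -0.02] dist mm 22.0
```

View pics/w9.png

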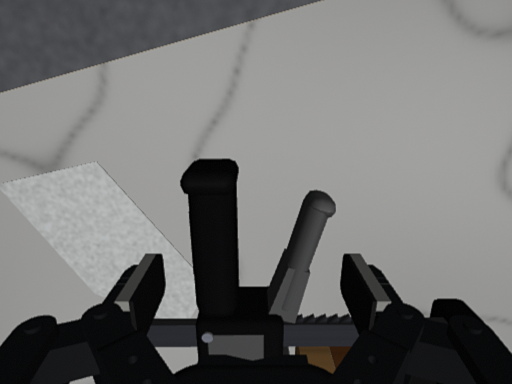

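Request:
jog_arm --claw '[85, 85, 85, 85, 76, 70, 68, 68]' --slide '[[0, 0, 0.3], [0, 0, 0.5], [0, 0, 0.55], [0, 0, 0.55], [0, 0, 0.55], [0, 0, 0.55], [0, 0, 0.55], [0, 0, 0.55]]' --twist '[[0, 0, 0], [0, 0, 0], [0, 0, 0], [0, 0, 0], [0, 0, 0], [0, 0, 0], [0, 0, 0], [0, 0, 0]]' --grip_force 40

```text
t: 9.92
position: [0.4871, 0.1058, 0.0125]
ee_rot: [-0.0, 0.124, 0.992, -0.0]
ft_force: [0.2, 1.5, 0.1]
grip_width: 0.794
```

```bash
python3 -c "
from h import *
st=monitor.read_state(); im=eyes.get_image('wrist'); cv2.imwrite('pics/w10.png',im[:,:,::-1])
go([.4871,.1056,.012],75.8)
"
```

```text
t 9.97 pos [0.4871 0.1058 0.0125] F [0.1 1.2 0.4] w 68.2 | slide [-0.001, -0.005, 0.011] twist [-0.005, -0.011, -0.019] dist mm 0.5
```

View pics/w10.png

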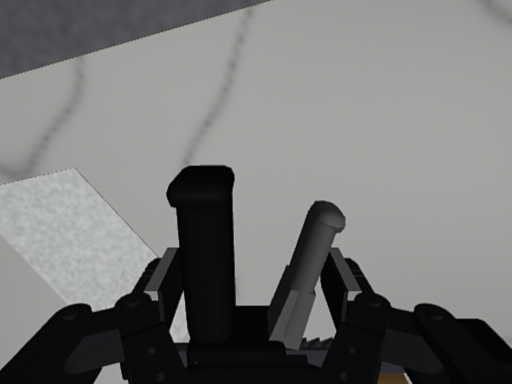

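Request:
jog_arm --claw '[63, 58, 53, 48, 43, 38, 34, 34]' --slide '[[0, 0, 0], [0, -0.06, 0], [0, -0.12, 0], [0, -0.18, 0], [0, -0.24, 0], [0, -0.3, 0], [0, -0.33, 0], [0, -0.33, 0]]' --twist '[[0, 0, 0], [0, 0, 0], [0, 0, 0], [0, 0, 0], [0, 0, 0], [0, 0, 0], [0, 0, 0], [0, 0, 0]]' --grip_force 40

```text
t: 10.63
position: [0.4855, 0.0938, 0.0149]
ee_rot: [0.001, 0.124, 0.992, 0.001]
ft_force: [-5.0, 4.1, 17.4]
grip_width: 0.436
```

```bash
python3 -c "
from h import *
st=monitor.read_state(); im=eyes.get_image('wrist'); cv2.imwrite('pics/w11.png',im[:,:,::-1])
im=eyes.get_image('scene'); a=im[170:300,150:320,::-1]; cv2.imwrite('pics/s11.png',cv2.resize(a,None,fx=4,fy=4,interpolation=2))
go([.4871,.1056,.012],75.8)
"
```

```text
t 10.73 pos [0.4856 0.0938 0.0149] F [-4.6  4.  18.3] w 37.3 | slide [0.036, 0.296, 0.072] twist [0.018, 0.021, -0.015] dist mm 12.3
```

View pics/w11.png

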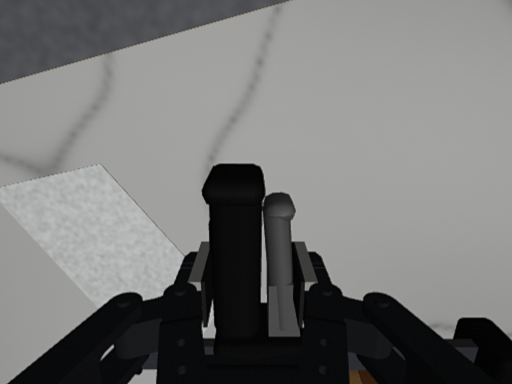

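View pics/s11.png

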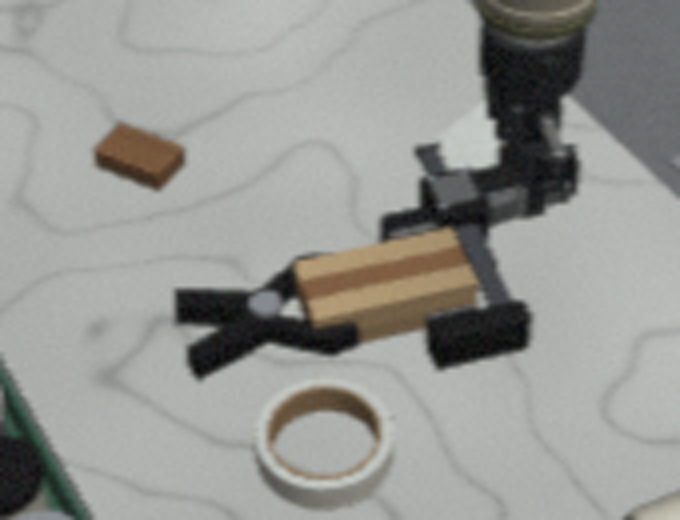

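The trigger is home: the fingers are at 37 mm and the bar's tail has moved out. The tips bear on the board with 18 N, so I release and raise by about 5 mm.

Request:
jog_arm --claw '[40, 46, 52, 60, 68, 72, 72, 72]' --slide '[[0, 0.02, -0.08], [0, 0.1, -0.13], [0, 0.18, -0.13], [0, 0.27, -0.13], [0, 0.33, -0.13], [0, 0.33, -0.13], [0, 0.33, -0.13], [0, 0.33, -0.13]]' --twist '[[0, 0, 0], [0, 0, 0], [0, 0, 0], [0, 0, 0], [0, 0, 0], [0, 0, 0], [0, 0, 0], [0, 0, 0]]'

```text
t: 11.4
position: [0.4887, 0.1066, 0.02]
ee_rot: [0.001, 0.124, 0.992, 0.001]
ft_force: [0.1, -0.1, -0.5]
grip_width: 0.841
```

Request:
jog_arm --claw '[72, 72, 72]' --slide '[[0, 0, 0], [0, 0, 0], [0, 0, 0]]' --twist '[[0, 0, 0], [0, 0, 0], [0, 0, 0]]'

```text
t: 11.65
position: [0.4887, 0.1065, 0.0199]
ee_rot: [0.001, 0.124, 0.992, 0.001]
ft_force: [-0.2, 0.9, -0.3]
grip_width: 0.843
```

```bash
python3 -c "
from h import *
st=monitor.read_state(); im=eyes.get_image('wrist'); cv2.imwrite('pics/w12.png',im[:,:,::-1])
go([.4871,.1056,.02],75.8)
"
```

```text
t 11.70 pos [0.4887 0.1065 0.0199] F [-0.4  0.8  0.2] w 72.2 | slide [0.033, -0.031, -0.002] twist [0.015, 0.018, -0.014] dist mm 1.8
```

View pics/w12.png

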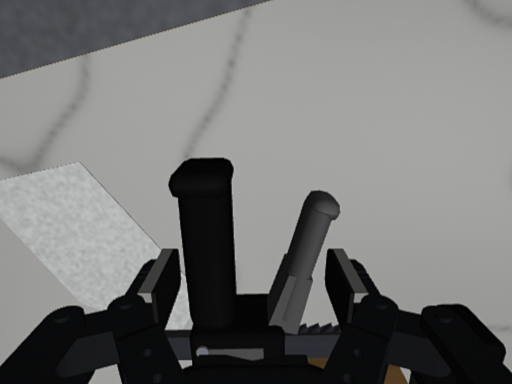

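Request:
jog_arm --claw '[66, 60, 54, 48, 43, 38, 34, 34]' --slide '[[0, -0.06, 0], [0, -0.13, 0], [0, -0.2, 0], [0, -0.26, 0], [0, -0.32, 0], [0, -0.37, 0], [0, -0.39, 0], [0, -0.39, 0]]' --twist '[[0, 0, 0], [0, 0, 0], [0, 0, 0], [0, 0, 0], [0, 0, 0], [0, 0, 0], [0, 0, 0], [0, 0, 0]]' --grip_force 40

```text
t: 12.37
position: [0.4865, 0.0919, 0.0223]
ee_rot: [0.002, 0.124, 0.992, 0.001]
ft_force: [-5.2, 3.9, 17.6]
grip_width: 0.438
```

```bash
python3 -c "
from h import *
st=monitor.read_state(); im=eyes.get_image('wrist'); cv2.imwrite('pics/w13.png',im[:,:,::-1])
im=eyes.get_image('scene'); a=im[170:300,150:320,::-1]; cv2.imwrite('pics/s13.png',cv2.resize(a,None,fx=4,fy=4,interpolation=2))
go([.4871,.1056,.02],75.8)
"
```

```text
t 12.47 pos [0.4865 0.0919 0.0223] F [-5.4  2.9 17.3] w 37.6 | slide [0.069, 0.335, 0.059] twist [0.038, 0.05, -0.008] dist mm 13.9
```

View pics/w13.png

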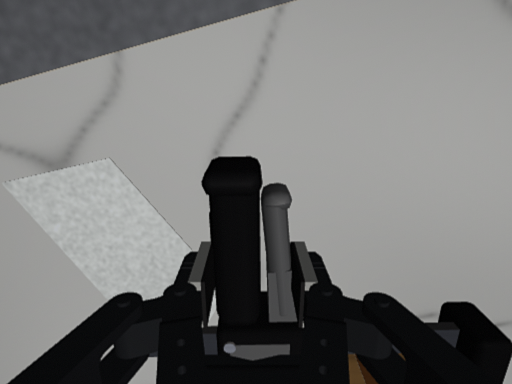

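View pics/s13.png

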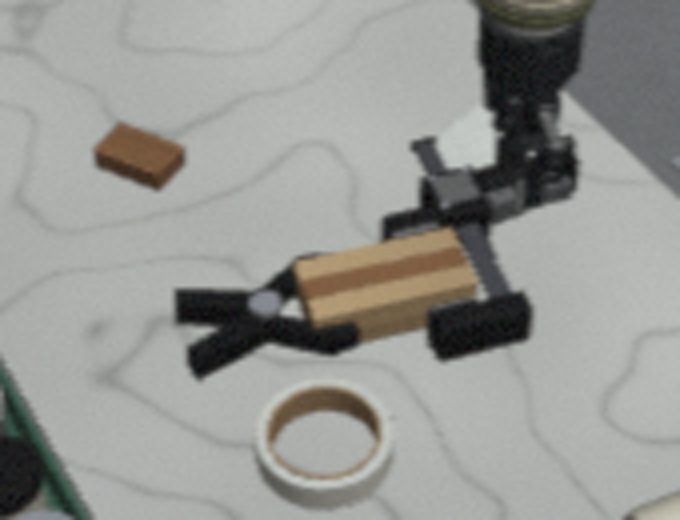

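Home again at 37.6 mm, with the fixed jaw a step nearer. The 17 N comes from the pads' forward swing dragging on the clamp, so I'll rise slightly while closing from here on.

Request:
jog_arm --claw '[40, 46, 52, 60, 68, 72, 72, 72]' --slide '[[0, 0.02, -0.02], [0, 0.1, -0.02], [0, 0.18, -0.02], [0, 0.27, 0], [0, 0.33, 0], [0, 0.36, 0], [0, 0.36, 0], [0, 0.36, 0]]' --twist '[[0, 0, 0], [0, 0, 0], [0, 0, 0], [0, 0, 0], [0, 0, 0], [0, 0, 0], [0, 0, 0], [0, 0, 0]]'

```text
t: 13.13
position: [0.49, 0.106, 0.0223]
ee_rot: [0.002, 0.124, 0.992, 0.001]
ft_force: [0.7, 1.2, -0.4]
grip_width: 0.843
```

Request:
jog_arm --claw '[72, 72, 72]' --slide '[[0, 0, 0], [0, 0, 0], [0, 0, 0]]' --twist '[[0, 0, 0], [0, 0, 0], [0, 0, 0]]'

```text
t: 13.38
position: [0.49, 0.1059, 0.0223]
ee_rot: [0.002, 0.124, 0.992, 0.001]
ft_force: [-0.1, -0.5, 0.3]
grip_width: 0.842
```

```bash
python3 -c "
from h import *
st=monitor.read_state(); im=eyes.get_image('wrist'); cv2.imwrite('pics/w14.png',im[:,:,::-1])
im=eyes.get_image('scene'); a=im[170:300,150:320,::-1]; cv2.imwrite('pics/s14.png',cv2.resize(a,None,fx=4,fy=4,interpolation=2))
go([.4875,.1056,.02],75.8)
"
```

```text
t 13.48 pos [0.49   0.1059 0.0223] F [ 0.  -0.1 -0.5] w 71.9 | slide [0.058, -0.023, 0.057] twist [0.036, 0.048, -0.006] dist mm 3.4
```

View pics/w14.png

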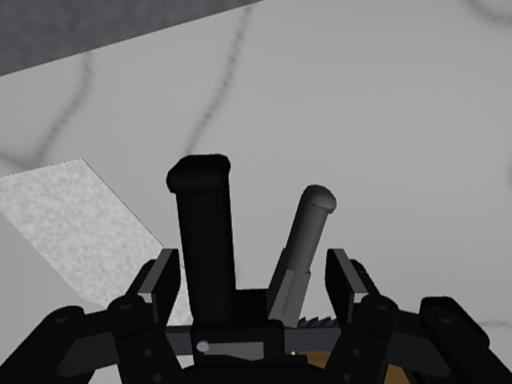

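View pics/s14.png

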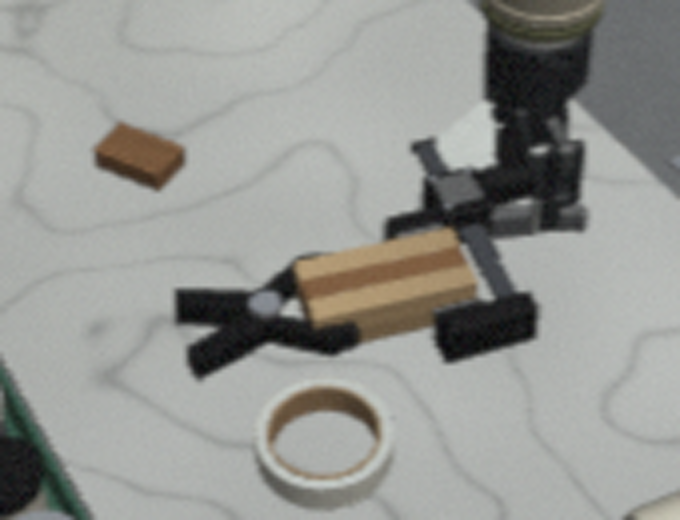

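Request:
jog_arm --claw '[66, 60, 54, 48, 43, 38, 34, 34]' --slide '[[0.05, -0.06, 0.05], [0.06, -0.13, 0.05], [0.06, -0.2, 0.04], [0.06, -0.26, 0.03], [0.06, -0.32, 0.02], [0.06, -0.36, 0], [0.06, -0.38, 0], [0.06, -0.38, 0]]' --twist '[[0, 0, 0], [0, 0, 0], [0, 0, 0], [0, 0, 0], [0, 0, 0], [0, 0, 0], [0, 0, 0], [0, 0, 0]]' --grip_force 40

```text
t: 14.15
position: [0.4848, 0.0919, 0.0235]
ee_rot: [0.003, 0.124, 0.992, 0.002]
ft_force: [-2.5, 1.1, 9.7]
grip_width: 0.441
```

```bash
python3 -c "
from h import *
im=eyes.get_image('scene'); a=im[170:300,150:320,::-1]; cv2.imwrite('pics/s15.png',cv2.resize(a,None,fx=4,fy=4,interpolation=2))
go([.4871,.1056,.02],75.8)
"
```

```text
t 14.20 pos [0.4847 0.0919 0.0235] F [-3.1  0.   9.6] w 37.6 | slide [0.027, 0.346, 0.088] twist [0.049, 0.068, -0.005] dist mm 14.3
```

View pics/s15.png

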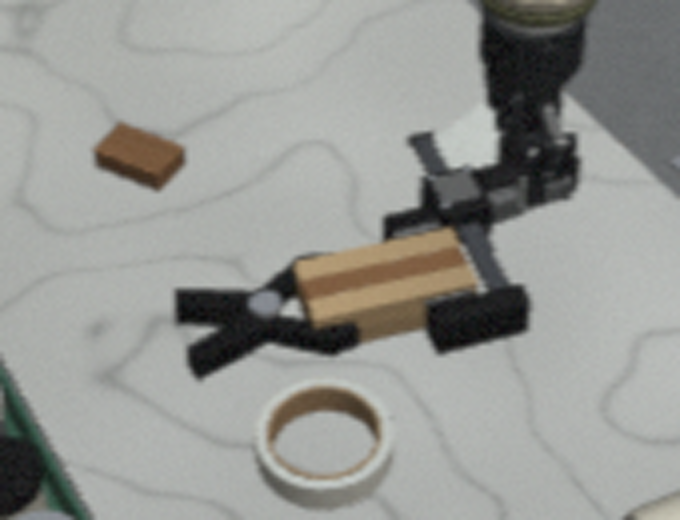

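Third squeeze is home at 37.6 mm, and the fixed jaw is now almost at the wood. Release.

Request:
jog_arm --claw '[40, 46, 52, 60, 68, 72, 72, 72]' --slide '[[0, 0.02, 0], [0, 0.1, 0], [0, 0.18, 0.02], [0, 0.27, 0.05], [0, 0.33, 0.08], [0, 0.35, 0.08], [0, 0.35, 0.08], [0, 0.35, 0.08]]' --twist '[[0, 0, 0], [0, 0, 0], [0, 0, 0], [0, 0, 0], [0.05, 0.07, 0], [0.05, 0.07, 0], [0.05, 0.07, 0], [0.05, 0.07, 0]]'

```text
t: 14.87
position: [0.4882, 0.1056, 0.0202]
ee_rot: [-0.0, 0.124, 0.992, -0.0]
ft_force: [0.5, 0.3, -0.2]
grip_width: 0.838
```

Request:
jog_arm --claw '[72, 72, 72]' --slide '[[0, 0, 0], [0, 0, 0], [0, 0, 0]]' --twist '[[0, 0, 0], [0, 0, 0], [0, 0, 0]]'

```text
t: 15.12
position: [0.4882, 0.1055, 0.0203]
ee_rot: [-0.0, 0.124, 0.992, -0.0]
ft_force: [-0.1, 0.0, -0.3]
grip_width: 0.846
```

```bash
python3 -c "
from h import *
st=monitor.read_state(); im=eyes.get_image('wrist'); cv2.imwrite('pics/w16.png',im[:,:,::-1])
im=eyes.get_image('scene'); a=im[170:300,150:320,::-1]; cv2.imwrite('pics/s16.png',cv2.resize(a,None,fx=4,fy=4,interpolation=2))
go([.4875,.1056,.02],75.8)
"
```

```text
t 15.22 pos [0.4882 0.1055 0.0203] F [ 0.9 -0.3  0.2] w 71.9 | slide [0.018, -0.003, 0.007] twist [-0.003, -0.003, -0.003] dist mm 0.8
```

View pics/w16.png

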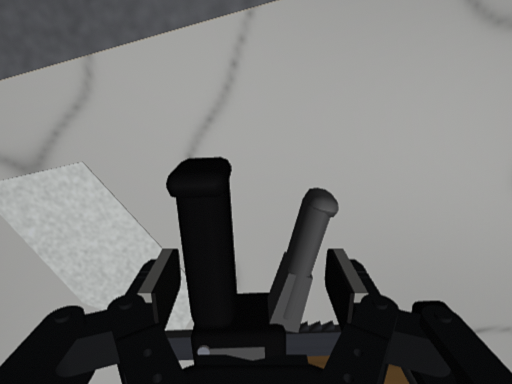

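View pics/s16.png

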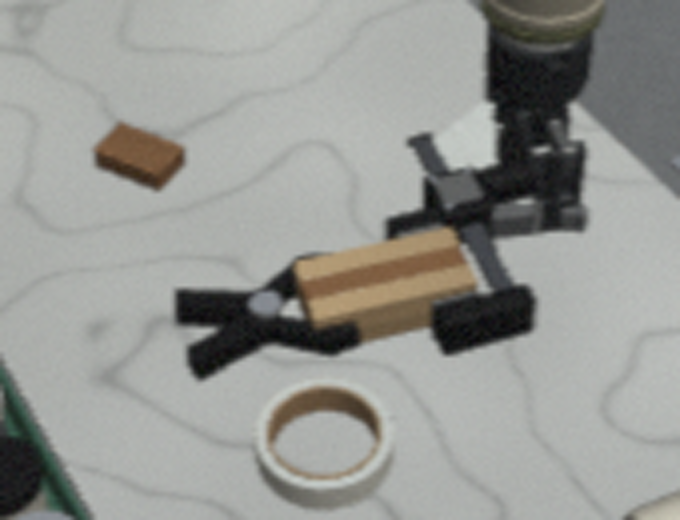

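Request:
jog_arm --claw '[66, 60, 54, 48, 43, 38, 34, 34]' --slide '[[0, -0.06, 0], [0, -0.13, 0], [0, -0.2, -0.01], [0, -0.26, -0.02], [0, -0.32, -0.03], [0, -0.36, -0.05], [0, -0.37, -0.06], [0, -0.37, -0.06]]' --twist '[[0, 0, 0], [0, 0, 0], [0, 0, 0], [0, 0, 0], [0, 0, 0], [0, 0, 0], [0, 0, 0], [0, 0, 0]]' --grip_force 60

```text
t: 15.88
position: [0.4854, 0.0909, 0.024]
ee_rot: [0.001, 0.123, 0.992, -0.0]
ft_force: [-3.5, 0.1, 9.7]
grip_width: 0.427
```

Request:
jog_arm --claw '[34, 34, 34]' --slide '[[0, 0, 0], [0, 0, 0], [0, 0, 0]]' --twist '[[0, 0, 0], [0, 0, 0], [0, 0, 0]]'

```text
t: 16.13
position: [0.4853, 0.091, 0.024]
ee_rot: [0.001, 0.123, 0.992, 0.0]
ft_force: [-2.0, 1.5, 2.6]
grip_width: 0.425
```

```bash
python3 -c "
from h import *
st=monitor.read_state(); im=eyes.get_image('wrist'); cv2.imwrite('pics/w17.png',im[:,:,::-1])
im=eyes.get_image('scene'); a=im[170:300,150:320,::-1]; cv2.imwrite('pics/s17.png',cv2.resize(a,None,fx=4,fy=4,interpolation=2))
go([.4875,.1056,.02],75.8)
"
```

```text
t 16.23 pos [0.4853 0.0909 0.024 ] F [-2.2  2.5  3.4] w 36.7 | slide [0.037, 0.369, 0.101] twist [0.002, 0.013, 0.005] dist mm 15.4
```

View pics/w17.png

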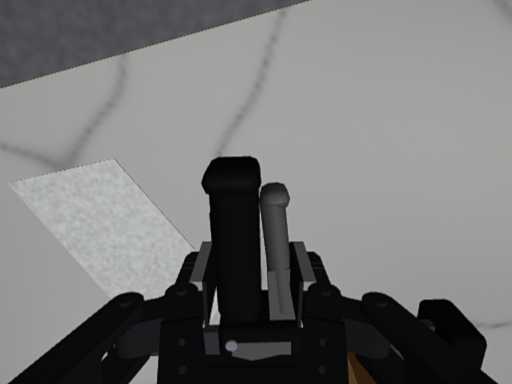

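View pics/s17.png

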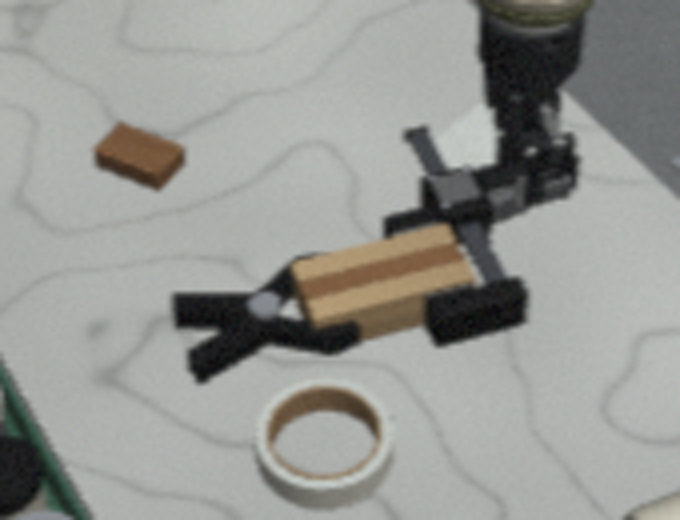

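Fourth squeeze is home at 36.7 mm and the jaw is on the wood. Release and withdraw upward.

Request:
jog_arm --claw '[40, 46, 52, 60, 68, 76, 85, 85]' --slide '[[0, 0.02, 0], [0, 0.1, 0], [0, 0.18, 0], [0, 0.27, 0], [0, 0.35, 0], [0, 0.4, 0], [0, 0.4, 0], [0, 0.4, 0]]' --twist '[[0, 0, 0], [0, 0, 0], [0, 0, 0], [0, 0, 0], [0, 0, 0], [0, 0, 0], [0, 0, 0], [0, 0, 0]]'

```text
t: 16.9
position: [0.4894, 0.1066, 0.0242]
ee_rot: [0.001, 0.123, 0.992, -0.0]
ft_force: [0.4, 0.3, 0.4]
grip_width: 0.99
```

Request:
jog_arm --claw '[85, 85, 85, 85, 85, 85, 85, 85]' --slide '[[0, 0, 0], [0, 0, 0], [0, 0, -0.3], [0, 0, -0.9], [-0.3, 0, -1.7], [-0.7, 0, -2.5], [-1.3, 0, -3], [-1.3, 0, -3]]' --twist '[[0, 0, 0], [0, 0, 0], [0, 0, 0], [0, 0, 0], [0, 0, 0], [0, 0, 0], [0, 0, 0], [0, 0, 0]]'

```text
t: 17.57
position: [0.5461, 0.0932, 0.1521]
ee_rot: [0.007, 0.124, 0.992, 0.001]
ft_force: [1.6, 0.7, 0.7]
grip_width: 0.993
```

Request:
jog_arm --claw '[85, 85, 85]' --slide '[[0, 0, 0], [0, 0, 0], [0, 0, 0]]' --twist '[[0, 0, 0], [0, 0, 0], [0, 0, 0]]'

```text
t: 17.82
position: [0.5453, 0.0932, 0.1516]
ee_rot: [0.006, 0.124, 0.992, 0.001]
ft_force: [-0.1, 0.4, -0.8]
grip_width: 0.994
```

```bash
python3 -c "
from h import *
st=monitor.read_state(); im=eyes.get_image('wrist'); cv2.imwrite('pics/w18.png',im[:,:,::-1])
import pickle; pickle.dump(st,open('w18.pkl','wb'))
im=eyes.get_image('scene'); cv2.imwrite('pics/s18.png',im[:,:,::-1])
go([.4875,.1056,.02],75.8)
"
```

```text
t 17.92 pos [0.5447 0.0933 0.1508] F [-0.4 -0.4 -0.8] w 85.1 | slide [1.497, -0.061, 3.252] twist [0.033, 0.127, 0.003] dist mm 143.2
```

View pics/w18.png

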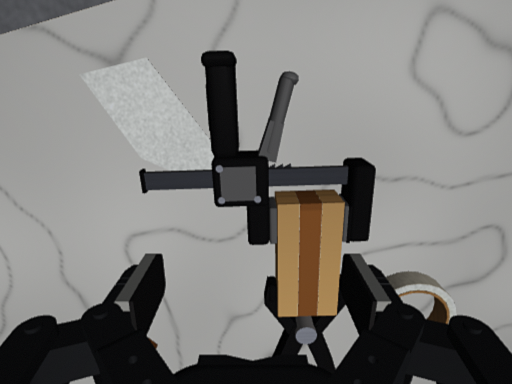

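View pics/s18.png

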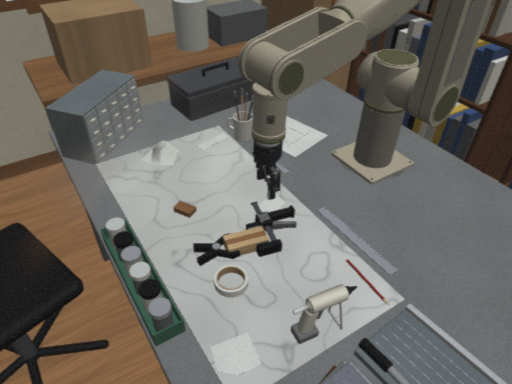

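```bash
python3 - <<'E'
from h import *; import pickle
from numpy.linalg import norm
for n,h,tail,jaw in (("w8",(252,190),(180,187),(397,185)),("w18",(239,184),(142.5,181),(348,175))):
    st=pickle.load(open(n+'.pkl','rb')); c,T=camT("wrist",st)
    H=p2w(c,T,[h],.036)[0]; t=p2w(c,T,[tail],.018)[0]; j=p2w(c,T,[jaw],.021)[0]
    print(n,"head-tail",norm((H-t)[:2]),"head-jaw",norm((H-j)[:2]))
im=cv2.imread("pics/w18.png")[140:260,200:390]; cv2.imwrite("pics/w18z.png",cv2.resize(cv2.convertScaleAbs(im,alpha=1.6,beta=20),None,fx=4,fy=4,interpolation=2))
c,T=camT("wrist",pickle.load(open('w18.pkl','rb'))); print(p2w(c,T,[(275,200),(343,203)],.036))
E
```

```text
w8 head-tail 0.06236090443496287 head-jaw 0.12360836363213262
w18 head-tail 0.08978992655988943 head-jaw 0.09854862005815679
[[0.56311181 0.10977102 0.036     ]
 [0.58064827 0.16754522 0.036     ]]
```

View pics/w18z.png

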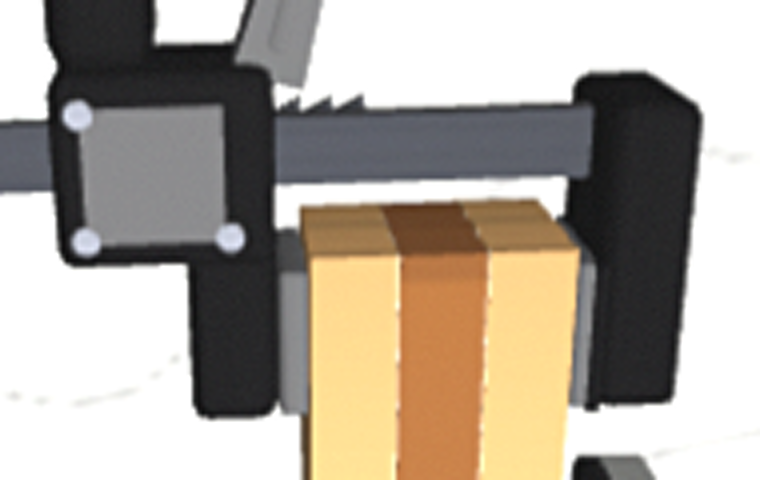

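The pads are flush on both sides of the wood (zoomed view, x 280-305 and 570-595). The bar has moved about 27 mm, the trigger is out and the gripper is clear, so I'm handing in.

```bash
python3 -c "
from rig import manip
print(manip.close_job())"
```

```text
the job is handed in; nothing more can be done
None
```

The bar clamp is on the block's free end and has had four full squeezes. I handed the job in at about 18 s of the 54 s allowed. No verdict is reported, so what follows rests on my own checks.

**What I did:** I carried the clamp by its head and set it flat around the free end, a pad on each side, then let go. I took it again by grip and trigger and gave four squeezes. The fingers closed to 37.3, 37.6, 37.6 and 36.7 mm, against about 38 mm for fully home. The trigger looked fully out between squeezes and at the end.

**Last checks:**
- **Closing:** the bar has moved 25 to 27 mm by the pictures, roughly the 28 mm expected for four squeezes.
- **Pads:** both sit flush on the wood, about 23 mm in from the free end by an earlier fit.
- **Block:** it shifted about 7 mm, mostly sideways, well under the 40 mm limit.
- **Other things:** the tape, offcut and the rest look unmoved in the scene picture.
- **Robot:** it stands clear above the bench and touches nothing.

**Not confirmed or disagreeing:**
- I could not measure the pads' pressing force; I only infer it from the contact and the closing distance.
- The first top-camera estimate of the block was about 7 mm off the wrist views, and I used the wrist views.
- The first two squeezes put about 18 N vertical force on the wrist, because the fingers swing forward as they close. I rose slightly on the last two to reduce it.

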